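# Fill and lock a tray of hexagonal jars

### The job

Finish packing the tray: set the two loose hexagonal jars gently, without dropping them, upright into the two empty places of the honeycomb, flat sides against their neighbours' flat sides. Then slide the loose wooden board, on its long edge, down into the gap between the jars and the end wall of the tray, fully down to the floor, so that the pack is locked. Tip no jar over and leave the round tin, the scale and the grease tin alone.

Things in the scene. Friction and masses are not known exactly. Their poses are not given: they have to be found in the camera images.
- tray: plywood tray, fixed to the table, 198 (x) by 227 (y) mm outside, 182 by 211 inside, walls 8 thick, 45 high, floor 6 thick. Origin: centre of the underside. Jars stand in 3 rows along y (3, 2 set half a jar over, 3), flats facing +-y, row spacing 53.7 mm in x, jar spacing 62 mm in y, closed up to the +y end wall; a gap for the board stays at the -y end wall
- place_1 (a point): floor of the first empty place, in the middle row at its -y end, between four jars (tray frame 0, -18.5, 6 mm): centre of a jar's foot when the pack is pushed up tight to the +y end
- place_2 (a point): floor of the second empty place, the -y end of the row at the tray's -x side (tray frame -53.7, -49.5, 6 mm): centre of a jar's foot when the pack is pushed up tight to the +y end
- gap (a point): floor of the gap at the tray's -y end, 25 mm wide in y when the pack is tight, where the board goes; centre of the gap, the board's underside then 6 mm above the table (tray frame 0, -93, 6 mm)
- jar_1: jar already in the tray (-x row, +y end), loose, standing up to 5 mm off tight; the same as jar_7
- jar_2: jar already in the tray (-x row, middle), loose, standing up to 5 mm off tight; the same as jar_7
- jar_3: jar already in the tray (middle row, +y end), loose, standing up to 5 mm off tight; the same as jar_7
- jar_4: jar already in the tray (+x row, +y end), loose, standing up to 5 mm off tight; the same as jar_7
- jar_5: jar already in the tray (+x row, middle), loose, standing up to 5 mm off tight; the same as jar_7
- jar_6: jar already in the tray (+x row, -y end), loose, standing up to 5 mm off tight; the same as jar_7
- jar_7: loose on the table, to be packed: hexagonal amber glass jar, white paper sleeve, round black cap, 0.2 kg: 62 mm across flats, 70.5 over corners, foot bevelled 5 mm, straight sides to 57 mm, sloping shoulder to 66 mm; cap 38 mm diameter (39 over ribs), from 66 to 95 mm. Origin: centre of the underside; z up; x points at a corner (corners every 60 deg), y at a flat
- jar_8: the other jar loose on the table, to be packed; the same as jar_7
- board: plain wooden packing board standing on its long edge on the table, loose, 172 mm long (its x), 18 mm thick (its y), 80 mm high, 0.16 kg; lower edges, ends included, bevelled 4 mm wide by 6 mm high. Origin: centre of the underside; z up. Carry it clear of the band sealer's conveyor behind the work (front edge 0.60 m ahead of the base, top 148 mm above the table)
- tin_round: bystander: round white sample tin, 62 mm diameter, 70 mm high; origin: centre of the underside
- scale: bystander: black pocket scale, 78 x 110 x 32 mm; origin: centre of the underside
- grease_tin: bystander: round brown grease tin with a pale lid, 74 mm diameter, 60 mm high; origin: centre of the underside

How it is judged:
By the outcome, as a careful person would: the job done as asked, in the order asked, and still so for the second after the job is handed in, with the robot touching nothing.
It also fails if it takes over 72 s, if anything falls off the work surface, if the arm or the gripper's body presses on something with over 40 N, if the wrist force passes 120 N, or if a joint passes its speed limit or range.

### The arm

A 6-joint arm with a two-finger parallel gripper is mounted at the origin on a cart in front of the work surface, level with it; the furniture and walls round the work are solid. World frame = base frame: x ahead of the robot, y to its left, z up, the work surface at z = 0. Lengths are in m, angles in rad, forces in N, time in s.
With the tool pointing down it reaches from about 0.275 to 0.75 m from the base axis. Payload 10.2 kg.
Tool frame: the origin (TCP) lies at the very end of the fingers, on their centre line; the grasp point (between the pads) lies 19 mm behind it; z points along the fingers, y is the line along which they close (so a half turn about z gives the same grasp; the last joint's range is limited). The gripper opens to 85 mm and grips with 20 to 120 N. Pads are 22 mm wide; open, the fingers measure 114 mm over their backs; the gripper's body (76 mm by 85 mm) begins 54 mm behind the grasp point. The pads swing forward as they close: fully open they stand 13 mm farther back than shut.
Start: joints at [0.951, 0.313, 1.498, -0, 1.331, -0.223], TCP at [0.203, 0.484, 0.231] pointing down, gripper open.
Joint ranges: [-2.94, 2.94], [-0.97, 2.17], [0.19, 2.56], [-1.23, 4.37], [0.02, 3.11], [-2.88, 2.88]. Speed limits (rad/s): [2.39, 2.39, 3.01, 3.14, 3.14, 3.14].

### API

Orientations are given as a unit quaternion [x, y, z, w].
In Python, from cell import read_state, viewer, job gives the robot as it stands.
- The arm moves only by the tool carry_out, never from a script. Its argument "rows" is a list of rows, each a list of 7 numbers: the turn, a rotation vector about the tool's x, y, z in units of 10 degrees (1.0 is 10 degrees), then the shift along the tool's x, y, z in cm, then the opening, from 0 (shut) to 1 (fully open). A call has exactly 5 rows; each row is the pose to reach, as a shift and turn from the pose commanded when the call began, along the tool's axes at that moment; what a row does not reach only later rows make up. A row lasts 1/8 s, in which the tool goes at most 62.5 mm and 10.7 degrees, less where a joint would pass 70% of its speed; a pose out of reach is approached as far as the arm can. A call with a gripper value outside its range is refused whole. The fingers move at their own pace and stop on an object; "squeeze" is the grip in N (left out, the last holds). Time passes only in rows, so rows that repeat a pose let the fingers close, or fill a call up. It gives the time, the measured TCP pose, the force, the opening and the grip force at its end, in the units of the state.
- read_state(): the state, without advancing time (a new reading comes with each control period).
- viewer.grab_frame(name): name is "scene" or "top"; returns the picture (420x560x3 uint8, blue, green, red); there is no depth.
- viewer.camera_model(name): a dict with "intrinsics" (3x3 intrinsics, pixels), "R" (3x3) and "t" (3): a world point X has camera coordinates R X + t. Camera axes: x right, y down, z forward; pixel columns grow to the right and rows downward; lengths in m; the calibration is good to about 2 mm. A picture is of the moment at which its call begins. camera_model takes no time and is no camera call.
- job.job_done(): hands the job in; it is judged then, once.
The state is a dict: "clock": time; "joint_positions": joint angles; "qvel": joint speeds; "tau": joint torques, N m; "ee_pos": TCP position; "tool_rot": TCP orientation; "wrist_force": force on the tool from outside, world axes, zero at the start; "torque": the same for the moment, N m; "width": finger opening in m; "gripper_force": force on a finger pad.
Only numpy, scipy, OpenCV 4.12 (cv2) and the standard library are available. Lean on these libraries where they do the work, as an engineer would, in place of code of your own. Each camera call takes 0.05 s, during which the arm holds its last target. There are 200 camera calls.

## Working session

There is one attempt and no reset: what is moved stays moved. The work goes in short steps, Python scripts to look and compute and a tool call to move; the robot and the scene stay as the last step left them, time stands still between calls to the robot, and variables do not carry over. Pictures are saved under pics/ and viewed, at most 13 in all, crops included, and the job is handed in when it is done.

Besides the shell and the picture viewer there is one more tool, called after ">>>" as name(argument=value, ...), one argument or row to a line, values as JSON. carry_out: Moves the arm, as the interface text tells. Its arguments: {"type":"object","properties":{"rows":{"type":"array"},"squeeze":{"type":"number"}},"required":["rows"]}

```bash
mkdir -p pics; ls; python3 - <<'E'
from cell import read_state, viewer, job
import cv2,numpy as np
s=read_state();print({k:np.round(v,3).tolist() for k,v in s.items()})
for n in("scene","top"):
    im=viewer.grab_frame(n);cv2.imwrite(f"pics/{n}0.png",im)
    cv2.imwrite(f"pics/{n}0b.png",cv2.resize(im,(800,600),interpolation=cv2.INTER_CUBIC))
    m=viewer.camera_model(n);print(n,np.round(m["intrinsics"],1).tolist(),np.round(m["R"],4).tolist(),np.round(m["t"],4).tolist())
E
```

```text
pics
{'clock': 0.0, 'joint_positions': [0.951, 0.313, 1.498, -0.0, 1.331, -0.223], 'qvel': [0.0, -0.0, 0.001, -0.0, -0.0, 0.002], 'tau': [0.001, -41.227, -25.974, -0.0, 0.004, -0.0], 'ee_pos': [0.203, 0.484, 0.231], 'tool_rot': [0.197, 0.98, -0.001, -0.0], 'wrist_force': [-1.053, 0.413, 0.015], 'torque': [0.007, -0.016, 0.031], 'gripper_force': 0.0, 'width': 0.086}
scene [[500.0, 0.0, 282.7], [0.0, 500.0, 220.7], [0.0, 0.0, 1.0]] [[-0.5743, -0.8186, -0.0085], [-0.3121, 0.2285, -0.9222], [0.7568, -0.527, -0.3867]] [0.2729, 0.2057, 1.4765]
top [[418.3, 0.0, 284.9], [0.0, 418.3, 208.7], [0.0, 0.0, 1.0]] [[0.0031, -1.0, -0.0015], [-0.988, -0.0029, -0.1542], [0.1542, 0.002, -0.988]] [-0.015, 0.4799, 1.1873]
```

View pics/top0b.png

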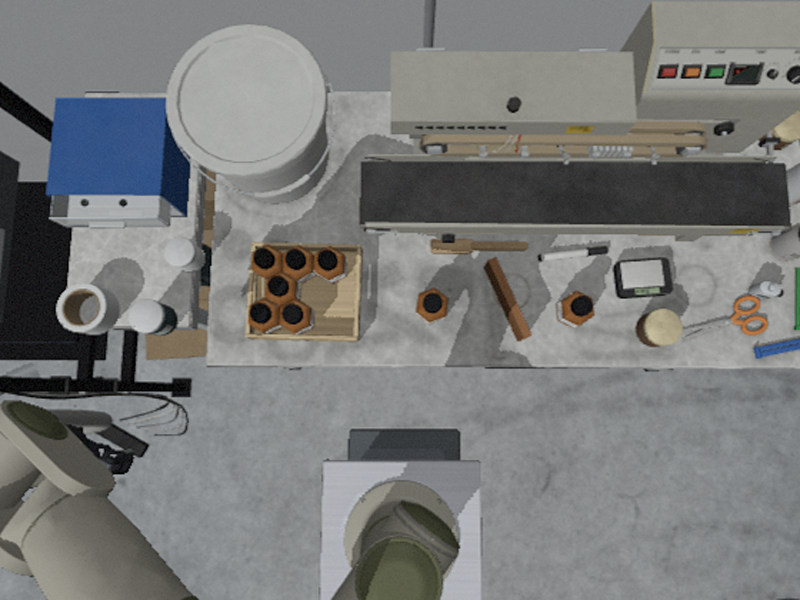

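View pics/scene0b.png

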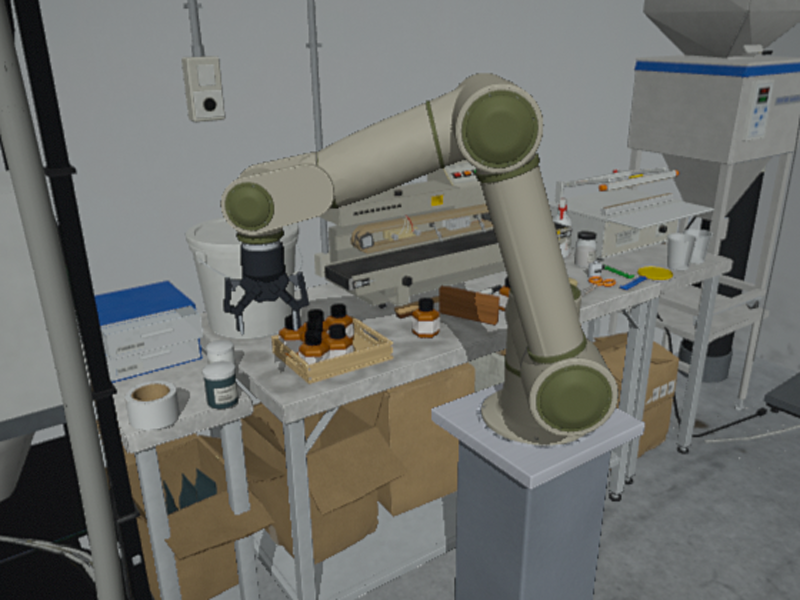

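The top view shows the tray at px (248–360, 245–340) of the 800-wide image, with places 1 and 2 empty. The loose jars are at (432,304) and (577,308), and the board runs between (490,262) and (524,336). I'll enlarge these areas.

```bash
cat > h.py <<'E'
import cv2,numpy as np
from cell import viewer,read_state
from scipy.spatial.transform import Rotation as Ro
def ray(n,u,v,z):
    m=viewer.camera_model(n);R=np.array(m["R"]);t=np.array(m["t"]);K=np.array(m["intrinsics"])
    d=R.T@np.linalg.inv(K)@[u,v,1];c=-R.T@t
    return (c+d*(z-c[2])/d[2])
def proj(n,X):
    m=viewer.camera_model(n);p=np.array(m["intrinsics"])@(np.array(m["R"])@np.array(X)+m["t"]);return p[:2]/p[2]
def crop(im,x0,y0,x1,y1,s,f,g=10):
    c=cv2.resize(im[y0:y1,x0:x1],None,fx=s,fy=s,interpolation=cv2.INTER_CUBIC)
    for x in range(x0-x0%g+g,x1,g):
        cv2.line(c,(int((x-x0+.5)*s),0),(int((x-x0+.5)*s),6),(0,255,0),1);cv2.putText(c,str(x),(int((x-x0+.5)*s)-10,18),0,.4,(0,255,0),1)
    for y in range(y0-y0%g+g,y1,g):
        cv2.line(c,(0,int((y-y0+.5)*s)),(6,int((y-y0+.5)*s)),(0,255,0),1);cv2.putText(c,str(y),(8,int((y-y0+.5)*s)+4),0,.4,(0,255,0),1)
    cv2.imwrite(f,c)
E
python3 - <<'E'
from h import *
im=cv2.imread("pics/top0.png")
crop(im,167,163,260,245,7,"pics/c1.png");crop(im,285,175,420,245,5.9,"pics/c2.png")
E
```

```text
(no output)
```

View pics/c1.png

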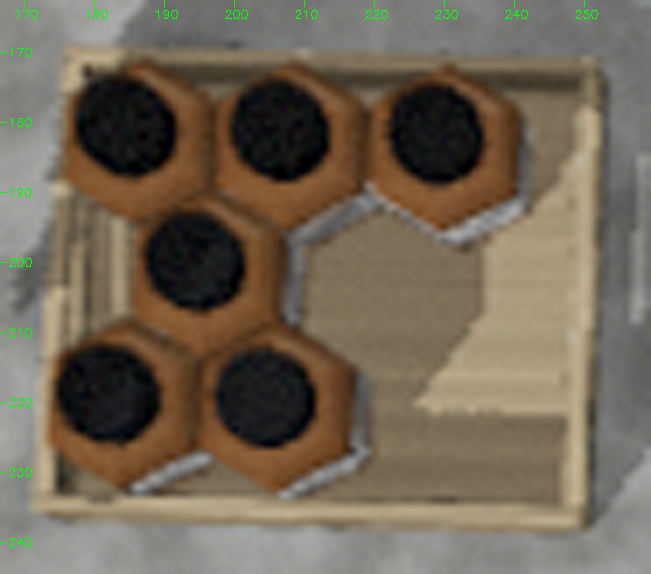

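View pics/c2.png

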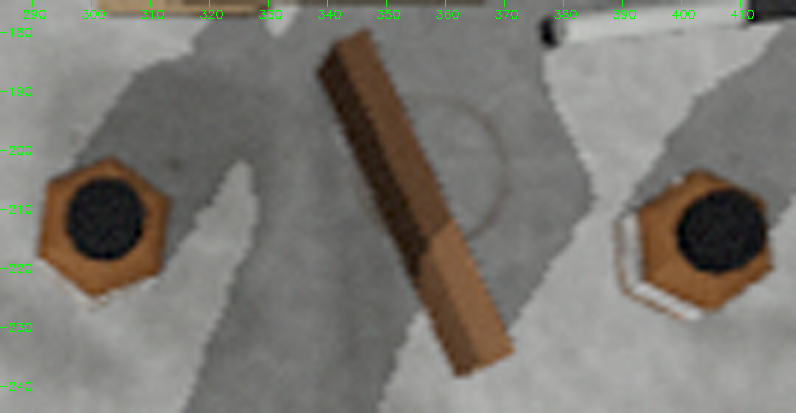

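```bash
python3 - <<'E'
from h import *
def c1(p,z): return ray("top",p[0]/7-.5+167,p[1]/7-.5+163,z)[:2]
def c2(p,z): return ray("top",p[0]/5.9-.5+285,p[1]/5.9-.5+175,z)[:2]
T=np.array([c1(p,.045) for p in[(65,45),(600,58),(585,528),(33,510)]]);print("tray",T.round(4).tolist(),T.mean(0).round(4))
for e in((0,1),(3,2),(0,3),(1,2)):
    d=T[e[1]]-T[e[0]];print(e,np.linalg.norm(d).round(4),np.degrees(np.arctan2(d[1],d[0])).round(2))
for n,p in dict(j4=(125,126),j5=(280,130),j6=(436,133),j3=(195,260),j1=(108,393),j2=(266,396)).items(): print(n,c1(p,.101).round(4))
for n,cap,H in(("A",(105,219),[(108,157),(167,195),(160,270),(98,298),(40,258),(48,182)]),("B",(722,231),[(704,170),(768,195),(772,268),(707,312),(642,278),(640,207)])):
    h=np.array([c2(p,.057) for p in H]);c=h.mean(0);a=np.degrees(np.arctan2(*(h-c).T[::-1]))
    print(n,"cap",c2(cap,.095).round(4),"hex",c.round(4),"ang mod60",(a%60).round(1),np.linalg.norm(h-c,axis=1).round(4))
b=np.array([c2(p,.08) for p in[(345,48),(371,30),(513,350),(485,365)]]);print("board",b.round(4).tolist(),b.mean(0).round(4))
for e in((0,3),(1,2)):
    d=b[e[1]]-b[e[0]];print(np.linalg.norm(d).round(4),np.degrees(np.arctan2(d[1],d[0])).round(2))
m=viewer.camera_model("top");print(-np.array(m["R"]).T@m["t"])
s=read_state();print(Ro.from_quat(s["tool_rot"]).as_matrix().round(3).tolist())
E
```

```text
tray [[0.5966, 0.3092], [0.5916, 0.0834], [0.3933, 0.0866], [0.4, 0.3139]] [0.4954 0.1983]
(0, 1) 0.2259 -91.27
(3, 2) 0.2274 -91.7
(0, 3) 0.1967 178.65
(1, 2) 0.1984 179.09
j4 [0.5491 0.2686]
j5 [0.5477 0.2065]
j6 [0.5466 0.144 ]
j3 [0.4947 0.2386]
j1 [0.4413 0.271 ]
j2 [0.4403 0.2085]
A cap [ 0.4628 -0.0619] hex [ 0.4648 -0.0627] ang mod60 [56.2 56.7 52.2 55.5 56.7 51. ] [0.0345 0.0348 0.0347 0.0352 0.0346 0.0348]
B cap [ 0.4579 -0.3527] hex [ 0.4599 -0.3557] ang mod60 [58.9  4.3  5.4 58.8  1.8  4. ] [0.0337 0.0379 0.0349 0.0361 0.0372 0.0348]
board [[0.5489, -0.1788], [0.5578, -0.1915], [0.4028, -0.2557], [0.3957, -0.2423]] [ 0.4763 -0.2171]
0.1659 -157.5
0.1678 -157.5
[ 0.29103361 -0.01591827  1.24708197]
[[-0.922, 0.386, -0.001], [0.386, 0.922, -0.001], [0.0, -0.001, -1.0]]
```

The crops give these positions:
- **Tray:** centre (0.4954, 0.1983), yaw about -1.3°. The packed jars are within about 2 mm of tight.
- **Jar A:** (0.4648, -0.0627), needs about +4° yaw.
- **Jar B:** (0.460, -0.356), needs about -3.5° yaw.
- **Board:** centre (0.476, -0.217), long axis at 22.5°.

I'll grip the jars by their caps, closing along the tray's x.

```bash
cat > go.py <<'E'
import sys
from h import *
def plan(*tgts):
    s=read_state();p=np.array(s["ee_pos"]);R0=Ro.from_quat(s["tool_rot"])
    for x,y,z,psi in tgts:   # psi: world angle (deg) of tool y
        a=np.radians(psi);ty=np.array([np.cos(a),np.sin(a),0]);tz=np.array([0,0,-1.]);tx=np.cross(ty,tz)
        R=Ro.from_matrix(np.c_[tx,ty,tz])
        print("row",((R0.inv()*R).as_rotvec(degrees=True)/10).round(2).tolist(),(R0.inv().apply(np.array([x,y,z])-p)*100).round(2).tolist())
    print("t",round(s["clock"],2),"p",p.round(4),"w",round(s["width"],4),"F",np.round(s["wrist_force"],1),"g",round(s["gripper_force"],1))
if __name__=="__main__": plan(*[tuple(map(float,a.split(","))) for a in sys.argv[1:]])
E
python3 go.py .4648,-.0627,.2,-5.3
```

```text
row [-0.01, 0.0, 7.26] [-45.3, -40.3, 3.11]
t 0.1 p [0.2028 0.484  0.2308] w 0.0854 F [ 0.3 -0.6  0.3] g 0.0
```

>>> carry_out(
  rows=[
    [0,0,7.26,-45.3,-40.3,3.1,1],
    [0,0,7.26,-45.3,-40.3,3.1,1],
    [0,0,7.26,-45.3,-40.3,3.1,1],
    [0,0,7.26,-45.3,-40.3,3.1,1],
    [0,0,7.26,-45.3,-40.3,3.1,1],
  ],
  squeeze=40,
)

```text
clock: 0.72
ee_pos: [0.3381, 0.2009, 0.2152]
tool_rot: [0.621, 0.784, 0.0, 0.0]
wrist_force: [0.6, 0.5, -0.9]
width: 0.0855
gripper_force: 0.0
```

```bash
python3 go.py .4648,-.0627,.15,-5.3
```

```text
row [0.0, -0.0, 1.85] [-28.56, 6.3, 6.52]
t 0.72 p [0.3381 0.2009 0.2152] w 0.0855 F [ 0.6  0.5 -0.9] g 0.0
```

>>> carry_out(
  rows=[
    [0,0,1.85,-28.5,6.3,6.5,1],
    [0,0,1.85,-28.5,6.3,6.5,1],
    [0,0,1.85,-28.5,6.3,6.5,1],
    [0,0,1.85,-28.5,6.3,6.5,1],
    [0,0,1.85,-28.5,6.3,6.5,1],
  ],
)

```text
clock: 1.35
ee_pos: [0.4662, -0.0618, 0.1496]
tool_rot: [0.737, 0.675, -0.0, -0.0]
wrist_force: [0.8, 0.9, 0.4]
width: 0.0855
gripper_force: 0.0
```

```bash
python3 go.py .4648,-.0627,.064,-5.3
```

```text
row [-0.0, -0.0, 0.03] [-0.1, -0.13, 8.56]
t 1.35 p [ 0.4662 -0.0618  0.1496] w 0.0855 F [0.8 0.9 0.4] g 0.0
```

>>> carry_out(
  rows=[
    [0,0,0,-0.1,-0.1,4,1],
    [0,0,0,-0.1,-0.1,7,1],
    [0,0,0,-0.1,-0.1,8.55,1],
    [0,0,0,-0.1,-0.1,8.55,0.5],
    [0,0,0,-0.1,-0.1,8.55,0.2],
  ],
)

```text
clock: 1.98
ee_pos: [0.4651, -0.0605, 0.0655]
tool_rot: [0.737, 0.676, 0.0, 0.0]
wrist_force: [0.4, -0.0, -0.6]
width: 0.0521
gripper_force: 0.0
```

>>> carry_out(
  rows=[
    [0,0,0,0,0,0,0.2],
    [0,0,0,0,0,0,0.2],
    [0,0,0,0,0,0,0.2],
    [0,0,0,0,0,0,0.2],
    [0,0,0,0,0,0,0.2],
  ],
)

```text
clock: 2.6
ee_pos: [0.465, -0.0606, 0.0658]
tool_rot: [0.737, 0.676, 0.0, 0.001]
wrist_force: [-1.5, 0.5, 7.3]
width: 0.0369
gripper_force: 41.6
```

```bash
python3 go.py .495,.1783,.2,-1.3; python3 - <<'E'
from h import *
crop(viewer.grab_frame("scene"),270,190,350,250,10,"pics/g1.png")
E
```

```text
row [0.01, 0.0, -0.36] [24.05, 0.94, -13.43]
t 2.6 p [ 0.465  -0.0606  0.0658] w 0.0369 F [-1.5  0.5  7.3] g 41.6
```

View pics/g1.png

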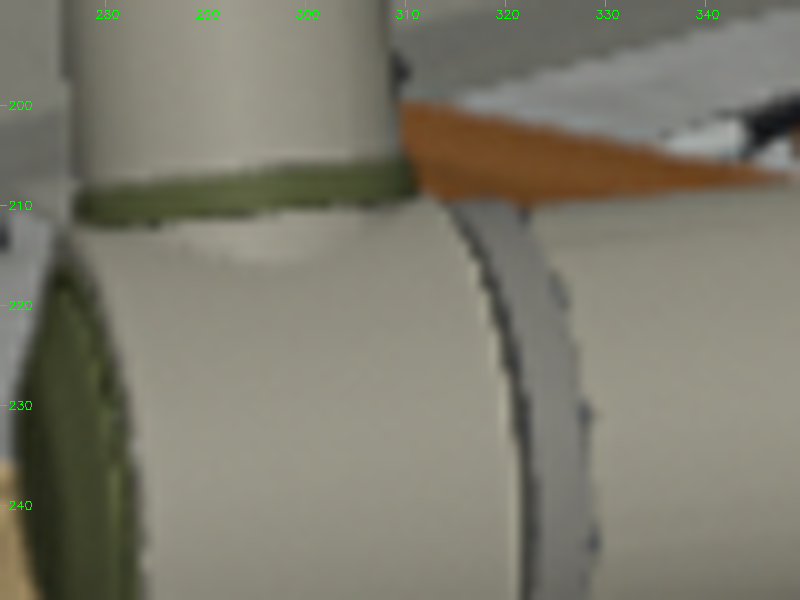

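The arm blocks the scene view, but the grip reads 37 mm and 41 N, so the cap is held. I'll lift and carry jar A over place 1.

>>> carry_out(
  rows=[
    [0,0,0,0,0,-2,0.2],
    [0,0,0,0,0,-6,0.2],
    [0,0,0,0,0,-11,0.2],
    [0,0,-0.1,5,0.2,-13.4,0.2],
    [0,0,-0.2,10,0.4,-13.4,0.2],
  ],
)

```text
clock: 3.28
ee_pos: [0.4782, 0.0398, 0.2011]
tool_rot: [0.725, 0.688, 0.001, 0.002]
wrist_force: [1.0, -1.0, -2.8]
width: 0.037
gripper_force: 42.2
```

```bash
python3 go.py .495,.1803,.2,-1.3
```

```text
row [0.03, 0.0, -0.17] [14.12, 0.94, 0.11]
t 3.27 p [0.4782 0.0398 0.2011] w 0.037 F [ 1.  -1.  -2.8] g 42.2
```

>>> carry_out(
  rows=[
    [0,0,-0.05,4,0.3,0,0.2],
    [0,0,-0.1,8,0.6,0,0.2],
    [0,0,-0.17,12,0.8,0,0.2],
    [0,0,-0.17,14.1,0.94,0,0.2],
    [0,0,-0.17,14.1,0.94,0,0.2],
  ],
)

```text
clock: 3.9
ee_pos: [0.4937, 0.1802, 0.1988]
tool_rot: [0.714, 0.7, -0.0, -0.0]
wrist_force: [-0.1, -0.4, -2.4]
width: 0.0371
gripper_force: 42.2
```

```bash
python3 go.py .495,.1803,.135,-1.3 .495,.1803,.072,-1.3; python3 - <<'E'
from h import *
im=viewer.grab_frame("scene");crop(im,180,195,290,277,7,"pics/p1.png")
E
```

```text
row [-0.0, -0.0, 0.02] [0.02, 0.13, 6.38]
row [-0.0, -0.0, 0.02] [0.02, 0.13, 12.68]
t 3.9 p [0.4937 0.1802 0.1988] w 0.0371 F [-0.1 -0.4 -2.4] g 42.2
```

View pics/p1.png

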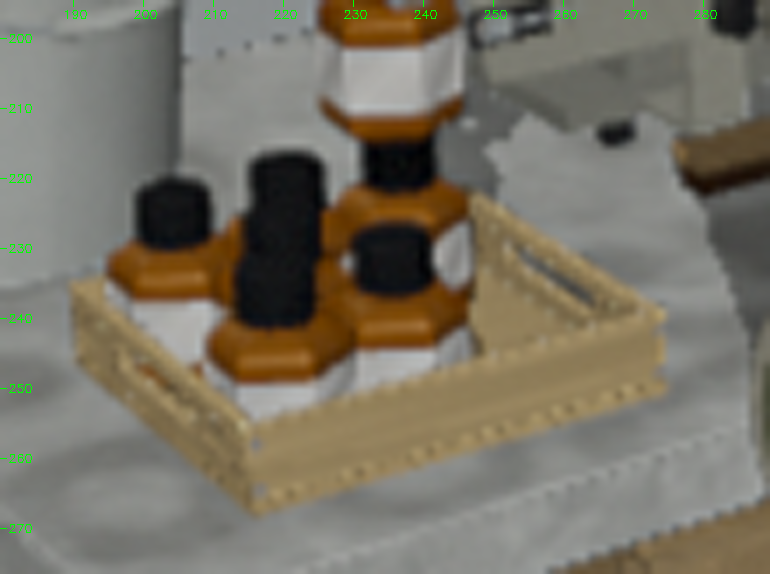

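```bash
python3 - <<'E'
from h import *
for y in(.176,.178,.180,.182): print(y,proj("scene",(.4937,y,.165)))
# packed caps, scene: rear check
for n,p in dict(j4=(.549+.002,.2686+.0024),j6=(.5486,.1455),j2=(.4423,.2105),j1=(.4433,.2734)).items(): print(n,proj("scene",(*p,.0865)))
E
```

```text
0.176 [236.55513172 202.9266287 ]
0.178 [236.04279245 203.0505496 ]
0.18 [235.52981472 203.17462492]
0.182 [235.01619733 203.29885497]
j4 [205.1605716  225.36324286]
j6 [237.17648963 217.35783372]
j2 [236.39962684 231.53142159]
j1 [219.55676425 236.04680459]
```

Jar A hangs upright over place 1, with its body centred at u≈235.5. That matches the packed jars to within about 0.5 mm, so I'll lower it slowly.

>>> carry_out(
  rows=[
    [0,0,0,0,0.13,3,0.2],
    [0,0,0,0,0.13,5,0.2],
    [0,0,0,0,0.13,6.4,0.2],
    [0,0,0,0,0.13,7.2,0.2],
    [0,0,0,0,0.13,8,0.2],
  ],
)

```text
clock: 4.58
ee_pos: [0.4947, 0.1801, 0.1223]
tool_rot: [0.715, 0.699, 0.0, -0.001]
wrist_force: [-35.6, 5.7, 74.6]
width: 0.0372
gripper_force: 55.8
```

```bash
python3 go.py .495,.1803,.072,-1.3
```

```text
row [-0.01, -0.01, 0.0] [0.01, 0.03, 5.03]
t 4.58 p [0.4947 0.1801 0.1223] w 0.0372 F [-35.6   5.7  74.6] g 55.8
```

>>> carry_out(
  rows=[
    [0,0,0,0,0,-0.8,0.2],
    [0,0,0,0,0,-1.6,0.2],
    [0,0,0,0,0,-3,0.2],
    [0,0,0,0,0,-5,0.2],
    [0,0,0,0,0,-7,0.2],
  ],
)

```text
clock: 5.2
ee_pos: [0.4954, 0.1791, 0.1901]
tool_rot: [0.715, 0.699, 0.0, 0.0]
wrist_force: [0.2, 0.3, -1.3]
width: 0.037
gripper_force: 44.9
```

```bash
python3 go.py .495,.1803,.072,-1.3; python3 - <<'E'
from h import *
im=viewer.grab_frame("scene");crop(im,180,175,280,257,7,"pics/p2.png")
cv2.imwrite("pics/t2.png",viewer.grab_frame("top"))
a=cv2.resize(cv2.imread("pics/p2.png"),None,fx=.6,fy=.6)
crop(cv2.imread("pics/t2.png"),167,163,260,245,4,"pics/t2c.png")
b=cv2.imread("pics/t2c.png");h=max(a.shape[0],b.shape[0])
cv2.imwrite("pics/m2.png",np.hstack([np.pad(i,((0,h-i.shape[0]),(0,0),(0,0))) for i in(a,b)]))
E
```

```text
row [0.0, -0.0, 0.0] [0.12, -0.05, 11.81]
t 5.2 p [0.4954 0.1791 0.1901] w 0.037 F [ 0.2  0.3 -1.3] g 44.9
```

View pics/m2.png

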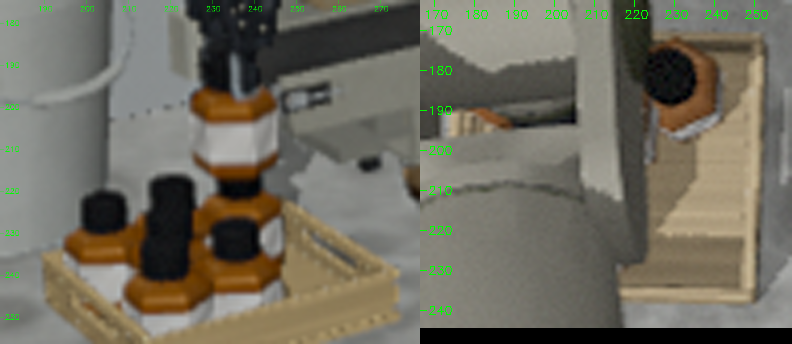

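Jar A is still held upright and the packed jars look unmoved. It snagged on the +x neighbours, pushing back about -35 N in x. I'll go down again 2 mm further towards -x, in small steps.

>>> carry_out(
  rows=[
    [0,0,0,0.1,-0.2,2,0.2],
    [0,0,0,0.1,-0.2,4,0.2],
    [0,0,0,0.1,-0.2,5.6,0.2],
    [0,0,0,0.1,-0.2,6.0,0.2],
    [0,0,0,0.1,-0.2,6.2,0.2],
  ],
  squeeze=60,
)

```text
clock: 5.92
ee_pos: [0.4936, 0.1802, 0.127]
tool_rot: [0.715, 0.699, 0.0, 0.0]
wrist_force: [-0.1, -0.3, -2.1]
width: 0.0367
gripper_force: 64.9
```

>>> carry_out(
  rows=[
    [0,0,0,0,0,0.1,0.2],
    [0,0,0,0,0,0.2,0.2],
    [0,0,0,0,0,0.3,0.2],
    [0,0,0,0,0,0.4,0.2],
    [0,0,0,0,0,0.4,0.2],
  ],
)

```text
clock: 6.55
ee_pos: [0.4933, 0.1802, 0.1229]
tool_rot: [0.715, 0.699, 0.0, -0.0]
wrist_force: [0.2, 0.0, -1.7]
width: 0.0364
gripper_force: 65.1
```

>>> carry_out(
  rows=[
    [0,0,0,0,0,0.1,0.2],
    [0,0,0,0,0,0.2,0.2],
    [0,0,0,0,0,0.3,0.2],
    [0,0,0,0,0,0.4,0.2],
    [0,0,0,0,0,0.5,0.2],
  ],
)

```text
clock: 7.18
ee_pos: [0.4932, 0.1802, 0.1176]
tool_rot: [0.715, 0.699, -0.0, -0.0]
wrist_force: [-1.2, 1.8, -0.6]
width: 0.0362
gripper_force: 65.6
```

>>> carry_out(
  rows=[
    [0,0,0,0,0,0.3,0.2],
    [0,0,0,0,0,0.6,0.2],
    [0,0,0,0,0,0.9,0.2],
    [0,0,0,0,0,1.2,0.2],
    [0,0,0,0,0,1.5,0.2],
  ],
)

```text
clock: 7.8
ee_pos: [0.4932, 0.1802, 0.1026]
tool_rot: [0.715, 0.699, -0.0, -0.0]
wrist_force: [-1.7, -1.2, -0.3]
width: 0.0367
gripper_force: 65.6
```

>>> carry_out(
  rows=[
    [0,0,0,0,0,0.4,0.2],
    [0,0,0,0,0,0.8,0.2],
    [0,0,0,0,0,1.2,0.2],
    [0,0,0,0,0,1.6,0.2],
    [0,0,0,0,0,1.8,0.2],
  ],
)

```text
clock: 8.43
ee_pos: [0.4933, 0.1802, 0.0845]
tool_rot: [0.715, 0.699, -0.0, -0.0]
wrist_force: [-2.6, 0.6, -0.6]
width: 0.0362
gripper_force: 65.6
```

>>> carry_out(
  rows=[
    [0,0,0,0,0,0.4,0.2],
    [0,0,0,0,0,0.8,0.2],
    [0,0,0,0,0,1.0,0.2],
    [0,0,0,0,0,1.1,0.2],
    [0,0,0,0,0,1.15,0.2],
  ],
)

```text
clock: 9.05
ee_pos: [0.4934, 0.1802, 0.0734]
tool_rot: [0.715, 0.699, 0.0, 0.0]
wrist_force: [-1.4, -1.0, -1.6]
width: 0.0365
gripper_force: 65.6
```

>>> carry_out(
  rows=[
    [0,0,0,0,0,0.04,0.2],
    [0,0,0,0,0,0.08,0.2],
    [0,0,0,0,0,0.12,0.2],
    [0,0,0,0,0,0.16,0.2],
    [0,0,0,0,0,0.16,0.2],
  ],
)

```text
clock: 9.68
ee_pos: [0.4934, 0.1802, 0.0717]
tool_rot: [0.715, 0.699, 0.0, 0.0]
wrist_force: [-0.3, 0.7, -1.2]
width: 0.0369
gripper_force: 65.5
```

>>> carry_out(
  rows=[
    [0,0,0,0,0,0.04,0.2],
    [0,0,0,0,0,0.08,0.2],
    [0,0,0,0,0,0.12,0.2],
    [0,0,0,0,0,0.15,0.2],
    [0,0,0,0,0,0.15,0.2],
  ],
)

```text
clock: 10.3
ee_pos: [0.4934, 0.1801, 0.0713]
tool_rot: [0.715, 0.699, 0.0, 0.0]
wrist_force: [-5.8, -1.2, 11.3]
width: 0.0367
gripper_force: 67.4
```

The jar is on the floor of place 1 (11 N). I'll release, rise, and head for jar B.

>>> carry_out(
  rows=[
    [0,0,0,0,0,-0.1,0.55],
    [0,0,0,0,0,-0.1,0.6],
    [0,0,0,0,0,-0.1,0.6],
    [0,0,0,0,0,-4,0.6],
    [0,0,0,0,0,-9,0.6],
  ],
)

```text
clock: 10.92
ee_pos: [0.4928, 0.1801, 0.1605]
tool_rot: [0.715, 0.699, -0.001, -0.001]
wrist_force: [1.0, -0.3, 0.0]
width: 0.0512
gripper_force: 0.0
```

```bash
python3 go.py .4599,-.3557,.15,2.2
```

```text
row [-0.01, 0.0, -0.35] [-53.64, -2.11, 1.08]
t 10.93 p [0.4928 0.1801 0.1605] w 0.0512 F [ 1.  -0.3  0. ] g 0.0
```

>>> carry_out(
  rows=[
    [0,0,-0.35,-53.6,-2.1,0,1],
    [0,0,-0.35,-53.6,-2.1,0,1],
    [0,0,-0.35,-53.6,-2.1,0,1],
    [0,0,-0.35,-53.6,-2.1,0,1],
    [0,0,-0.35,-53.6,-2.1,0,1],
  ],
)

```text
clock: 11.55
ee_pos: [0.4739, -0.1338, 0.1603]
tool_rot: [0.693, 0.721, 0.0, 0.0]
wrist_force: [1.9, 0.6, -0.8]
width: 0.0851
gripper_force: 0.0
```

>>> carry_out(
  rows=[
    [0,0,0,-25,-1,0,1],
    [0,0,0,-25,-1,0,1],
    [0,0,0,-25,-1,0,1],
    [0,0,0,-25,-1,0,1],
    [0,0,0,-25,-1,0,1],
  ],
)

```text
clock: 12.18
ee_pos: [0.473, -0.3856, 0.1592]
tool_rot: [0.695, 0.719, -0.0, -0.0]
wrist_force: [-1.2, 0.6, 0.2]
width: 0.0854
gripper_force: 0.0
```

```bash
python3 go.py .4599,-.3557,.0635,2.2; python3 - <<'E'
from h import *
im=viewer.grab_frame("top");cv2.imwrite("pics/top3.png",im);crop(im,167,163,260,245,7,"pics/c3.png")
E
```

```text
row [-0.0, 0.0, -0.02] [3.03, -1.21, 9.57]
t 12.18 p [ 0.473  -0.3856  0.1592] w 0.0854 F [-1.2  0.6  0.2] g 0.0
```

View pics/c3.png

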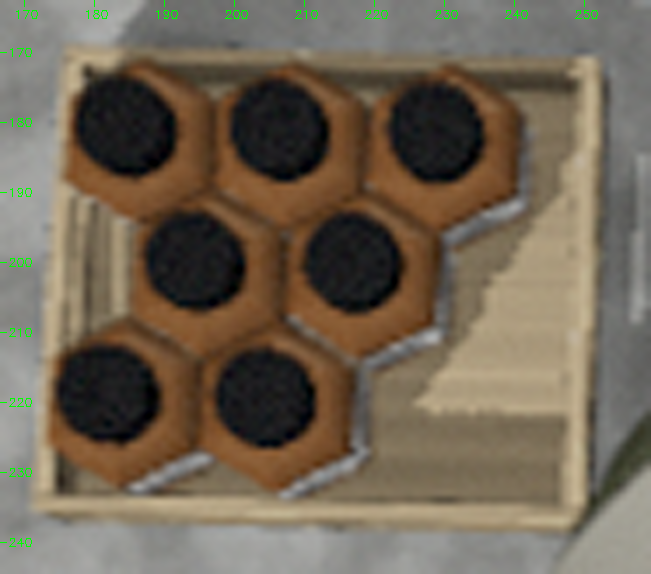

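Jar A sits flush in place 1: its cap is at crop (352,261), in line with jar 3 at (195,260), and the neighbours are undisturbed. Next I'll grasp jar B.

>>> carry_out(
  rows=[
    [0,0,0,3,-1.2,0,1],
    [0,0,0,3,-1.2,4,1],
    [0,0,0,3,-1.2,7.5,1],
    [0,0,0,3,-1.2,9.4,1],
    [0,0,0,3,-1.2,9.4,0.9],
  ],
)

```text
clock: 12.85
ee_pos: [0.4607, -0.3508, 0.0653]
tool_rot: [0.693, 0.721, 0.0, -0.001]
wrist_force: [0.1, 0.3, 0.9]
width: 0.0772
gripper_force: 0.0
```

>>> carry_out(
  rows=[
    [0,0,0,0,0,0,0.5],
    [0,0,0,0,0,0,0.2],
    [0,0,0,0,0,0,0.2],
    [0,0,0,0,0,0,0.2],
    [0,0,0,0,0,0,0.2],
  ],
  squeeze=60,
)

```text
clock: 13.48
ee_pos: [0.4612, -0.3529, 0.0674]
tool_rot: [0.693, 0.721, -0.0, 0.001]
wrist_force: [-2.4, 0.4, 6.7]
width: 0.0366
gripper_force: 59.2
```

```bash
python3 go.py .4599,-.3557,.2,2.2 .4385,.147,.2,-1.3
```

```text
row [0.01, 0.01, 0.0] [-0.3, -0.12, -13.26]
row [0.01, 0.01, 0.35] [50.02, -0.29, -13.33]
t 13.47 p [ 0.4612 -0.3529  0.0674] w 0.0366 F [-2.4  0.4  6.7] g 59.2
```

>>> carry_out(
  rows=[
    [0,0,0,0,0,-2,0.2],
    [0,0,0,0,0,-6,0.2],
    [0,0,0.1,3,0,-11,0.2],
    [0,0,0.2,8,0,-13.3,0.2],
    [0,0,0.35,14,0,-13.3,0.2],
  ],
)

```text
clock: 14.1
ee_pos: [0.4557, -0.2118, 0.201]
tool_rot: [0.716, 0.699, 0.0, 0.002]
wrist_force: [1.0, -0.2, -2.6]
width: 0.0363
gripper_force: 60.2
```

>>> carry_out(
  rows=[
    [0,0,0,6,0,0,0.2],
    [0,0,0,12,0,0,0.2],
    [0,0,0,18,0,0,0.2],
    [0,0,0,23,0,0,0.2],
    [0,0,0,26,0,0,0.2],
  ],
)

```text
clock: 14.72
ee_pos: [0.4607, 0.0496, 0.1994]
tool_rot: [0.714, 0.7, 0.0, -0.0]
wrist_force: [-0.2, -0.5, -1.8]
width: 0.0366
gripper_force: 60.2
```

```bash
python3 go.py .4385,.1495,.2,-1.3
```

```text
row [0.0, -0.0, 0.02] [9.94, -2.42, -0.06]
t 14.72 p [0.4607 0.0496 0.1994] w 0.0366 F [-0.2 -0.5 -1.8] g 60.2
```

>>> carry_out(
  rows=[
    [0,0,0,4,-1,0,0.2],
    [0,0,0,8,-2,0,0.2],
    [0,0,0,9.9,-2.4,0,0.2],
    [0,0,0,9.9,-2.4,1,0.2],
    [0,0,0,9.9,-2.4,2,0.2],
  ],
)

```text
clock: 15.35
ee_pos: [0.4392, 0.1464, 0.1784]
tool_rot: [0.715, 0.699, -0.0, -0.0]
wrist_force: [0.3, -0.4, -1.1]
width: 0.0361
gripper_force: 60.2
```

```bash
python3 go.py .4385,.1495,.13,-1.3; python3 - <<'E'
from h import *
im=viewer.grab_frame("scene");crop(im,200,195,280,255,7,"pics/p4.png")
p=read_state()["ee_pos"];print(proj("scene",(p[0],p[1]-.0028,p[2]-.067+.03)))
E
```

```text
row [-0.0, 0.0, 0.0] [0.31, -0.08, 4.84]
t 15.35 p [0.4392 0.1464 0.1784] w 0.0361 F [ 0.3 -0.4 -1.1] g 60.2
[253.58956662 212.50156704]
```

View pics/p4.png

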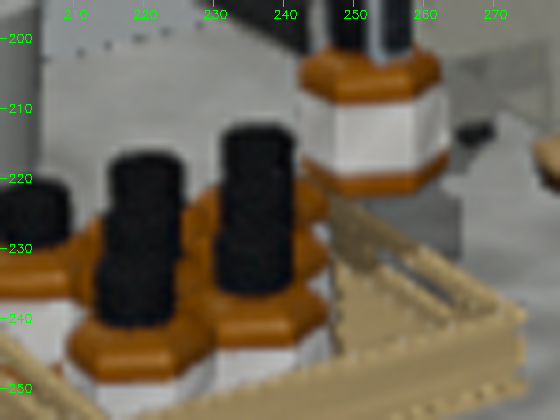

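Jar B hangs upright, centred at u≈252.9, which agrees with the prediction once the constant camera offset is allowed for. I'll lower it into place 2.

>>> carry_out(
  rows=[
    [0,0,0,0.3,-0.1,1.5,0.2],
    [0,0,0,0.3,-0.1,3,0.2],
    [0,0,0,0.3,-0.1,4.2,0.2],
    [0,0,0,0.3,-0.1,4.7,0.2],
    [0,0,0,0.3,-0.1,4.8,0.2],
  ],
)

```text
clock: 16.02
ee_pos: [0.4384, 0.1497, 0.1312]
tool_rot: [0.715, 0.699, -0.0, -0.0]
wrist_force: [0.2, 0.1, -2.0]
width: 0.0367
gripper_force: 60.3
```

>>> carry_out(
  rows=[
    [0,0,0,0,0,0.1,0.2],
    [0,0,0,0,0,0.2,0.2],
    [0,0,0,0,0,0.3,0.2],
    [0,0,0,0,0,0.4,0.2],
    [0,0,0,0,0,0.5,0.2],
  ],
)

```text
clock: 16.65
ee_pos: [0.4383, 0.1499, 0.1262]
tool_rot: [0.715, 0.699, 0.0, 0.0]
wrist_force: [-0.1, -0.0, -1.4]
width: 0.0365
gripper_force: 60.3
```

>>> carry_out(
  rows=[
    [0,0,0,0,0,0.1,0.2],
    [0,0,0,0,0,0.2,0.2],
    [0,0,0,0,0,0.3,0.2],
    [0,0,0,0,0,0.4,0.2],
    [0,0,0,0,0,0.5,0.2],
  ],
)

```text
clock: 17.27
ee_pos: [0.4383, 0.1499, 0.1212]
tool_rot: [0.715, 0.699, -0.0, -0.0]
wrist_force: [0.5, 0.2, -2.3]
width: 0.0365
gripper_force: 60.3
```

>>> carry_out(
  rows=[
    [0,0,0,0,0,0.15,0.2],
    [0,0,0,0,0,0.3,0.2],
    [0,0,0,0,0,0.5,0.2],
    [0,0,0,0,0,0.7,0.2],
    [0,0,0,0,0,0.9,0.2],
  ],
)

```text
clock: 17.9
ee_pos: [0.4383, 0.1499, 0.1121]
tool_rot: [0.715, 0.699, -0.0, -0.0]
wrist_force: [-0.2, 0.1, -1.6]
width: 0.0363
gripper_force: 60.3
```

>>> carry_out(
  rows=[
    [0,0,0,0,0,0.15,0.2],
    [0,0,0,0,0,0.3,0.2],
    [0,0,0,0,0,0.5,0.2],
    [0,0,0,0,0,0.7,0.2],
    [0,0,0,0,0,0.9,0.2],
  ],
)

```text
clock: 18.52
ee_pos: [0.4383, 0.1499, 0.1031]
tool_rot: [0.715, 0.699, -0.0, 0.0]
wrist_force: [0.3, -0.4, -2.6]
width: 0.0367
gripper_force: 60.3
```

>>> carry_out(
  rows=[
    [0,0,0,0,0,0.4,0.2],
    [0,0,0,0,0,0.8,0.2],
    [0,0,0,0,0,1.2,0.2],
    [0,0,0,0,0,1.6,0.2],
    [0,0,0,0,0,2.0,0.2],
  ],
)

```text
clock: 19.15
ee_pos: [0.4383, 0.1499, 0.0829]
tool_rot: [0.715, 0.699, -0.0, -0.0]
wrist_force: [-0.2, 0.1, -1.8]
width: 0.0365
gripper_force: 60.3
```

>>> carry_out(
  rows=[
    [0,0,0,0,0,0.4,0.2],
    [0,0,0,0,0,0.7,0.2],
    [0,0,0,0,0,0.8,0.2],
    [0,0,0,0,0,0.9,0.2],
    [0,0,0,0,0,0.95,0.2],
  ],
)

```text
clock: 19.77
ee_pos: [0.4384, 0.1499, 0.0738]
tool_rot: [0.715, 0.699, 0.0, 0.0]
wrist_force: [-0.4, 0.1, -1.8]
width: 0.037
gripper_force: 60.3
```

>>> carry_out(
  rows=[
    [0,0,0,0,0,0.04,0.2],
    [0,0,0,0,0,0.08,0.2],
    [0,0,0,0,0,0.12,0.2],
    [0,0,0,0,0,0.15,0.2],
    [0,0,0,0,0,0.15,0.2],
  ],
)

```text
clock: 20.4
ee_pos: [0.4384, 0.15, 0.0733]
tool_rot: [0.715, 0.699, 0.0, 0.0]
wrist_force: [-5.1, -0.7, 13.1]
width: 0.0366
gripper_force: 61.7
```

It's on the floor. I'll slide it 2 mm towards +y to close it up against its neighbour, then release.

>>> carry_out(
  rows=[
    [0,0,0,0,0,-0.1,0.2],
    [0,0,0,0.05,0,-0.1,0.2],
    [0,0,0,0.1,0,-0.1,0.2],
    [0,0,0,0.15,0,-0.1,0.2],
    [0,0,0,0.2,0,-0.1,0.2],
  ],
)

```text
clock: 21.02
ee_pos: [0.4385, 0.1517, 0.0734]
tool_rot: [0.715, 0.699, -0.0, 0.0]
wrist_force: [-2.5, -3.2, 5.8]
width: 0.0363
gripper_force: 60.9
```

>>> carry_out(
  rows=[
    [0,0,0,0,0,0,0.5],
    [0,0,0,0,0,0,0.6],
    [0,0,0,0,0,0,0.6],
    [0,0,0,0,0,-4,0.6],
    [0,0,0,0,0,-9,0.6],
  ],
)

```text
clock: 21.65
ee_pos: [0.4378, 0.1519, 0.1638]
tool_rot: [0.715, 0.699, -0.001, -0.001]
wrist_force: [1.3, 0.4, -0.1]
width: 0.0513
gripper_force: 0.0
```

```bash
python3 go.py .4763,-.2171,.17,-67.5
```

```text
row [-0.01, 0.01, 6.62] [-36.8, 4.65, -0.63]
t 21.65 p [0.4378 0.1519 0.1638] w 0.0513 F [ 1.3  0.4 -0.1] g 0.0
```

>>> carry_out(
  rows=[
    [0,0,0.9,-5.5,0.7,-0.6,0.8],
    [0,0,1.9,-11.5,1.4,-0.6,0.8],
    [0,0,2.9,-17.5,2.2,-0.6,0.8],
    [0,0,3.9,-23,3,-0.6,0.8],
    [0,0,4.9,-29,3.7,-0.6,0.8],
  ],
)

```text
clock: 22.28
ee_pos: [0.469, -0.1406, 0.1693]
tool_rot: [0.941, 0.337, 0.0, 0.0]
wrist_force: [1.2, 0.5, 0.1]
width: 0.0683
gripper_force: 0.0
```

```bash
python3 go.py .4763,-.2171,.14,-67.5; python3 - <<'E'
from h import *
im=viewer.grab_frame("top");crop(im,167,163,260,245,7,"pics/c5.png")
E
```

```text
row [0.0, -0.0, 1.69] [-4.3, 6.37, 2.93]
t 22.27 p [ 0.469  -0.1406  0.1693] w 0.0683 F [1.2 0.5 0.1] g 0.0
```

View pics/c5.png

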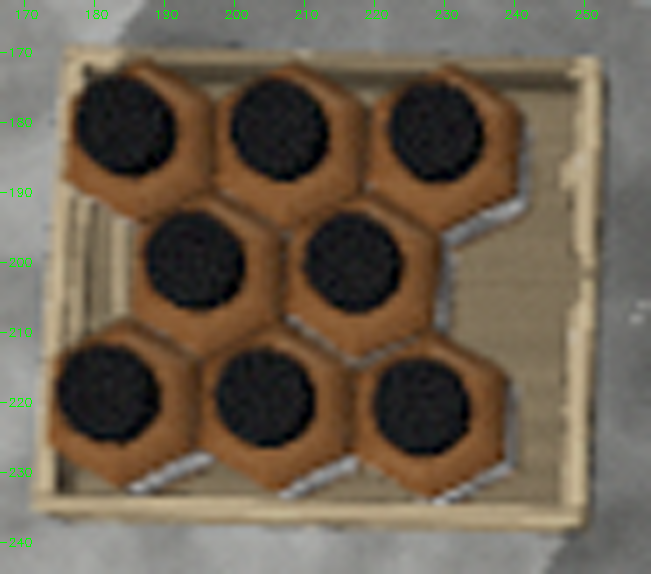

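All eight jars are in and upright. Jar B's cap, at (421,407), sits about 2–3 mm too far towards -x, leaving a small gap to jar A at (352,262). I'll go back and nudge it closed.

```bash
python3 go.py .4385,.1515,.165,-1.3
```

```text
row [0.01, 0.01, -4.99] [16.27, -25.21, 0.33]
t 22.32 p [ 0.4695 -0.1469  0.1693] w 0.0686 F [-1.7 -5.4 -0.1] g 0.0
```

>>> carry_out(
  rows=[
    [0,0,-0.9,3.2,-5,0,0.6],
    [0,0,-1.9,6.4,-10,0,0.6],
    [0,0,-2.9,9.6,-15,0,0.6],
    [0,0,-3.9,12.8,-20,0,0.6],
    [0,0,-4.99,16.3,-25.2,0,0.6],
  ],
)

```text
clock: 22.95
ee_pos: [0.4328, 0.1608, 0.1694]
tool_rot: [0.708, 0.706, 0.0, 0.0]
wrist_force: [1.4, -0.0, -0.3]
width: 0.0513
gripper_force: 0.0
```

```bash
python3 go.py .4385,.1515,.076,-1.3
```

```text
row [0.0, -0.0, 0.11] [-0.93, 0.57, 9.34]
t 22.95 p [0.4328 0.1608 0.1694] w 0.0513 F [ 1.4 -0.  -0.3] g 0.0
```

>>> carry_out(
  rows=[
    [0,0,0.1,-0.9,0.55,0,0.6],
    [0,0,0.1,-0.9,0.55,1,0.6],
    [0,0,0.1,-0.9,0.55,3,0.6],
    [0,0,0.1,-0.9,0.55,4,0.6],
    [0,0,0.1,-0.9,0.55,4,0.6],
  ],
)

```text
clock: 23.58
ee_pos: [0.4385, 0.1491, 0.1286]
tool_rot: [0.717, 0.697, -0.001, -0.001]
wrist_force: [-1.2, 0.4, 0.1]
width: 0.0511
gripper_force: 0.0
```

```bash
python3 go.py .4385,.1515,.075,-1.3
```

```text
row [-0.01, 0.0, -0.03] [0.24, 0.0, 5.36]
t 23.57 p [0.4385 0.1491 0.1286] w 0.0511 F [-1.2  0.4  0.1] g 0.0
```

>>> carry_out(
  rows=[
    [0,0,0,0.2,0,1.5,0.6],
    [0,0,0,0.2,0,3.5,0.6],
    [0,0,0,0.2,0,5,0.6],
    [0,0,0,0.2,0,5.3,0.6],
    [0,0,0,0.2,0,5.3,0.4],
  ],
  squeeze=30,
)

```text
clock: 24.2
ee_pos: [0.4389, 0.1518, 0.0768]
tool_rot: [0.716, 0.698, 0.0, 0.0]
wrist_force: [1.2, -0.2, -2.0]
width: 0.0375
gripper_force: 30.0
```

>>> carry_out(
  rows=[
    [0,0,0,0,0,0,0.2],
    [0,0,0,0,0,0,0.2],
    [0,0,0,0,0.1,0,0.2],
    [0,0,0,0,0.15,0,0.2],
    [0,0,0,0,0.15,0,0.2],
  ],
)

```text
clock: 24.82
ee_pos: [0.4394, 0.1519, 0.0767]
tool_rot: [0.716, 0.698, -0.001, -0.001]
wrist_force: [-6.9, -1.0, 10.2]
width: 0.0372
gripper_force: 31.8
```

>>> carry_out(
  rows=[
    [0,0,0,0,0.05,0,0.2],
    [0,0,0,0,0.1,0,0.2],
    [0,0,0,0,0.15,0,0.2],
    [0,0,0,0,0.2,0,0.2],
    [0,0,0,0,0.2,0,0.2],
  ],
)

```text
clock: 25.45
ee_pos: [0.4404, 0.1518, 0.0767]
tool_rot: [0.716, 0.698, -0.002, -0.002]
wrist_force: [-12.6, -1.6, 15.6]
width: 0.0371
gripper_force: 33.0
```

>>> carry_out(
  rows=[
    [0,0,0,0,0,0,0.5],
    [0,0,0,0,0,0,0.6],
    [0,0,0,0,0,0,0.6],
    [0,0,0,0,0,-4,0.6],
    [0,0,0,0,0,-9,0.6],
  ],
)

```text
clock: 26.08
ee_pos: [0.4419, 0.1518, 0.1668]
tool_rot: [0.716, 0.698, -0.001, -0.001]
wrist_force: [0.4, -0.4, 0.6]
width: 0.0514
gripper_force: 0.0
```

```bash
python3 go.py .4763,-.2171,.17,-67.5
```

```text
row [-0.01, 0.01, 6.6] [-36.78, 4.42, -0.32]
t 26.07 p [0.4419 0.1518 0.1668] w 0.0514 F [ 0.4 -0.4  0.6] g 0.0
```

>>> carry_out(
  rows=[
    [0,0,0.9,-5.5,0.7,-0.3,0.8],
    [0,0,1.9,-11.5,1.4,-0.3,0.8],
    [0,0,2.9,-17.5,2.2,-0.3,0.8],
    [0,0,3.9,-23,3,-0.3,0.8],
    [0,0,4.9,-29,3.7,-0.3,0.8],
  ],
)

```text
clock: 26.7
ee_pos: [0.4717, -0.141, 0.1694]
tool_rot: [0.942, 0.335, 0.0, 0.0]
wrist_force: [0.1, 0.4, 0.3]
width: 0.0684
gripper_force: 0.0
```

```bash
python3 - <<'E'
from h import *
im=viewer.grab_frame("top");cv2.imwrite("pics/top6.png",im)
# cap centroids: dark blobs in tray, same method for all
m=(im.max(2)<45).astype(np.uint8);n,l,st,c=cv2.connectedComponentsWithStats(m[170:238,170:245])
for i in range(1,n):
    if st[i][4]>60:
        u,v=c[i]+[170,170];print((c[i]+170).round(1),st[i][4],ray("top",u,v,.09)[:2].round(4))
E
python3 go.py .4763,-.2171,.14,-67.5
```

```text
[184.4 180.6] 151 [0.5513 0.2711]
[206.4 181.2] 150 [0.5498 0.2089]
[228.9 181.3] 144 [0.5495 0.1451]
[194.4 199.9] 149 [0.496  0.2409]
[216.9 199.8] 147 [0.4964 0.1775]
[182.  218.8] 153 [0.4423 0.2734]
[204.4 219.4] 151 [0.4408 0.2109]
[227.  220.2] 141 [0.4388 0.1478]
row [0.02, 0.0, 1.6] [-4.02, 5.71, 2.96]
t 26.75 p [ 0.4721 -0.1473  0.1693] w 0.0683 F [-1.7 -5.1  0.3] g 0.0
```

The cap centroids are all within about 2.5 mm of tight, so the pack is good, with about 23 mm of free gap for the 18 mm board. Next is the board, gripped at mid-length with TCP z≈0.052.

>>> carry_out(
  rows=[
    [0,0,0.9,-2,3,0,0.8],
    [0,0,1.6,-4,5.7,0,0.8],
    [0,0,1.6,-4,5.7,1,0.8],
    [0,0,1.6,-4,5.7,3,0.8],
    [0,0,1.6,-4,5.7,4,0.8],
  ],
)

```text
clock: 27.38
ee_pos: [0.4766, -0.2075, 0.128]
tool_rot: [0.979, 0.204, -0.001, -0.001]
wrist_force: [-0.1, -1.0, 0.7]
width: 0.0683
gripper_force: 0.0
```

```bash
python3 go.py .4763,-.2171,.052,-67.5
```

```text
row [-0.01, 0.0, 0.11] [-0.41, 0.88, 7.6]
t 27.38 p [ 0.4766 -0.2075  0.128 ] w 0.0683 F [-0.1 -1.   0.7] g 0.0
```

>>> carry_out(
  rows=[
    [0,0,0.1,-0.4,0.9,1,0.8],
    [0,0,0.1,-0.4,0.9,3.5,0.8],
    [0,0,0.1,-0.4,0.9,6,0.8],
    [0,0,0.1,-0.4,0.9,7.5,0.8],
    [0,0,0.1,-0.4,0.9,7.5,0.6],
  ],
)

```text
clock: 28.0
ee_pos: [0.4767, -0.2183, 0.0537]
tool_rot: [0.981, 0.195, -0.0, -0.0]
wrist_force: [0.4, 0.1, -0.6]
width: 0.0518
gripper_force: 0.0
```

>>> carry_out(
  rows=[
    [0,0,0,0,0,0,0.3],
    [0,0,0,0,0,0,0.05],
    [0,0,0,0,0,0,0.05],
    [0,0,0,0,0,0,0.05],
    [0,0,0,0,0,0,0.05],
  ],
  squeeze=60,
)

```text
clock: 28.62
ee_pos: [0.4771, -0.2182, 0.0553]
tool_rot: [0.981, 0.195, 0.0, 0.0]
wrist_force: [-2.1, 3.1, 6.1]
width: 0.0173
gripper_force: 58.7
```

```bash
python3 go.py .47,-.19,.165,-91.3
```

```text
row [0.0, -0.0, 2.38] [0.43, -2.87, -10.97]
t 28.62 p [ 0.4771 -0.2182  0.0553] w 0.0173 F [-2.1  3.1  6.1] g 58.7
```

>>> carry_out(
  rows=[
    [0,0,0,0,0,-2,0.05],
    [0,0,0,0,0,-6,0.05],
    [0,0,0.7,0.4,-2.8,-11,0.05],
    [0,0,1.5,0.4,-2.8,-11,0.05],
    [0,0,2.4,0.4,-2.8,-11,0.05],
  ],
)

```text
clock: 29.25
ee_pos: [0.47, -0.1907, 0.1653]
tool_rot: [1.0, -0.015, 0.001, 0.001]
wrist_force: [-0.3, -0.2, -0.9]
width: 0.0171
gripper_force: 58.9
```

```bash
python3 go.py .4933,.105,.165,-91.3
```

```text
row [0.01, -0.01, -0.05] [1.42, -29.63, 0.0]
t 29.25 p [ 0.47   -0.1907  0.1653] w 0.0171 F [-0.3 -0.2 -0.9] g 58.9
```

>>> carry_out(
  rows=[
    [0,0,0,0.4,-6,0,0.05],
    [0,0,0,0.8,-12,0,0.05],
    [0,0,0,1.1,-18,0,0.05],
    [0,0,0,1.4,-24,0,0.05],
    [0,0,0,1.4,-29.6,0,0.05],
  ],
)

```text
clock: 29.88
ee_pos: [0.4916, 0.1067, 0.1648]
tool_rot: [1.0, -0.013, 0.001, 0.0]
wrist_force: [1.2, -0.5, -1.6]
width: 0.0168
gripper_force: 59.2
```

>>> carry_out(
  rows=[
    [0,0,0,0,0,0.5,0.05],
    [0,0,0,0,0,1,0.05],
    [0,0,0,0,0,2,0.05],
    [0,0,0,0,0,2,0.05],
    [0,0,0,0,0,2,0.05],
  ],
)

```text
clock: 30.5
ee_pos: [0.4918, 0.1041, 0.1443]
tool_rot: [1.0, -0.014, 0.0, 0.0]
wrist_force: [-0.2, -1.0, -1.0]
width: 0.0171
gripper_force: 59.5
```

```bash
python3 go.py .4933,.105,.12,-91.3; python3 - <<'E'
from h import *
a=viewer.grab_frame("scene");b=viewer.grab_frame("top")
crop(a,200,170,280,250,5,"pics/a.png");crop(b,190,163,265,243,5,"pics/b.png")
cv2.imwrite("pics/m7.png",np.hstack([cv2.imread("pics/a.png"),cv2.imread("pics/b.png")]))
p=np.array(read_state()["ee_pos"]);ax=np.array([np.cos(np.radians(-1.3)),np.sin(np.radians(-1.3)),0])
for s in(-1,1): # bottom corners of board ends, and gap ends, in both views
    f=p+[0,0,-.0553]+s*.086*ax; print(s,"scene foot",proj("scene",f).round(1),"top edge",proj("top",f+[0,0,.08]).round(1),"foot at floor",proj("scene",[f[0],f[1],.006]).round(1))
E
```

```text
row [0.0, -0.0, -0.03] [0.15, -0.1, 2.43]
t 30.5 p [0.4918 0.1041 0.1443] w 0.0171 F [-0.2 -1.  -1. ] g 59.5
-1 scene foot [268.5 227. ] top edge [238.5 229. ] foot at floor [269.  249.1]
1 scene foot [243.3 211.6] top edge [241.3 164.4] foot at floor [244.2 232.4]
```

View pics/m7.png

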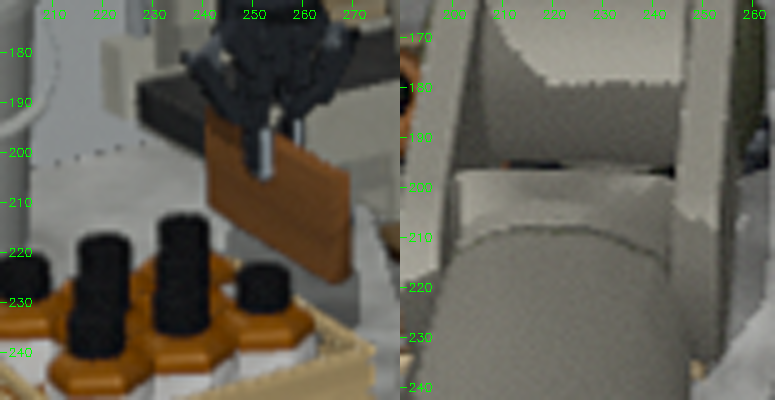

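The board hangs level and parallel over the gap, with its ends at u≈240.5 and 269.5 in the scene view, as predicted. I'll lower it.

>>> carry_out(
  rows=[
    [0,0,0,0.1,-0.1,0.8,0.05],
    [0,0,0,0.1,-0.1,1.6,0.05],
    [0,0,0,0.1,-0.1,2.1,0.05],
    [0,0,0,0.1,-0.1,2.3,0.05],
    [0,0,0,0.1,-0.1,2.4,0.05],
  ],
)

```text
clock: 31.22
ee_pos: [0.4927, 0.1056, 0.1202]
tool_rot: [1.0, -0.013, -0.0, 0.0]
wrist_force: [0.8, -0.6, -1.7]
width: 0.017
gripper_force: 59.5
```

>>> carry_out(
  rows=[
    [0,0,0,0,0,0.15,0.05],
    [0,0,0,0,0,0.3,0.05],
    [0,0,0,0,0,0.45,0.05],
    [0,0,0,0,0,0.6,0.05],
    [0,0,0,0,0,0.7,0.05],
  ],
)

```text
clock: 31.85
ee_pos: [0.4926, 0.1056, 0.1131]
tool_rot: [1.0, -0.013, -0.0, -0.0]
wrist_force: [-0.1, 0.2, -1.8]
width: 0.017
gripper_force: 59.5
```

>>> carry_out(
  rows=[
    [0,0,0,0,0,0.2,0.05],
    [0,0,0,0,0,0.4,0.05],
    [0,0,0,0,0,0.6,0.05],
    [0,0,0,0,0,0.8,0.05],
    [0,0,0,0,0,1.0,0.05],
  ],
)

```text
clock: 32.48
ee_pos: [0.4927, 0.1056, 0.1031]
tool_rot: [1.0, -0.013, 0.0, -0.0]
wrist_force: [-0.3, 0.6, -1.7]
width: 0.0168
gripper_force: 59.5
```

>>> carry_out(
  rows=[
    [0,0,0,0,0,0.1,0.05],
    [0,0,0,0,0,0.25,0.05],
    [0,0,0,0,0,0.4,0.05],
    [0,0,0,0,0,0.55,0.05],
    [0,0,0,0,0,0.7,0.05],
  ],
)

```text
clock: 33.1
ee_pos: [0.4927, 0.1056, 0.0961]
tool_rot: [1.0, -0.013, -0.0, -0.0]
wrist_force: [-0.4, 0.2, -1.8]
width: 0.0169
gripper_force: 59.5
```

>>> carry_out(
  rows=[
    [0,0,0,0,0,0.15,0.05],
    [0,0,0,0,0,0.3,0.05],
    [0,0,0,0,0,0.5,0.05],
    [0,0,0,0,0,0.7,0.05],
    [0,0,0,0,0,0.9,0.05],
  ],
)

```text
clock: 33.72
ee_pos: [0.4927, 0.1056, 0.0871]
tool_rot: [1.0, -0.013, -0.0, 0.0]
wrist_force: [-0.2, -0.1, -1.2]
width: 0.017
gripper_force: 59.5
```

Foot is at 0.032 with no contact; down to the floor expected at TCP ≈0.061.

>>> carry_out(
  rows=[
    [0,0,0,0,0,0.4,0.05],
    [0,0,0,0,0,0.8,0.05],
    [0,0,0,0,0,1.2,0.05],
    [0,0,0,0,0,1.6,0.05],
    [0,0,0,0,0,2.0,0.05],
  ],
)

```text
clock: 34.35
ee_pos: [0.4927, 0.1056, 0.067]
tool_rot: [1.0, -0.013, 0.0, 0.0]
wrist_force: [0.4, -0.5, -1.2]
width: 0.017
gripper_force: 59.5
```

>>> carry_out(
  rows=[
    [0,0,0,0,0,0.2,0.05],
    [0,0,0,0,0,0.4,0.05],
    [0,0,0,0,0,0.5,0.05],
    [0,0,0,0,0,0.58,0.05],
    [0,0,0,0,0,0.65,0.05],
  ],
)

```text
clock: 34.98
ee_pos: [0.4927, 0.1056, 0.0614]
tool_rot: [1.0, -0.013, 0.0, 0.0]
wrist_force: [-5.8, 0.2, 12.8]
width: 0.0169
gripper_force: 61.3
```

The board is on the floor (12.8 N). I'll press it gently 3–4 mm towards +y to close up the pack before releasing.

>>> carry_out(
  rows=[
    [0,0,0,0,-0.05,-0.08,0.05],
    [0,0,0,0,-0.12,-0.08,0.05],
    [0,0,0,0,-0.2,-0.08,0.05],
    [0,0,0,0,-0.27,-0.08,0.05],
    [0,0,0,0,-0.33,-0.08,0.05],
  ],
)

```text
clock: 35.6
ee_pos: [0.4928, 0.1087, 0.0615]
tool_rot: [1.0, -0.013, 0.0, 0.0]
wrist_force: [0.6, -2.7, -1.4]
width: 0.0168
gripper_force: 59.3
```

>>> carry_out(
  rows=[
    [0,0,0,0,-0.03,0,0.05],
    [0,0,0,0,-0.06,0,0.05],
    [0,0,0,0,-0.09,0,0.05],
    [0,0,0,0,-0.12,0,0.05],
    [0,0,0,0,-0.15,0,0.05],
  ],
)

```text
clock: 36.22
ee_pos: [0.4928, 0.1102, 0.0615]
tool_rot: [1.0, -0.013, -0.0, 0.0]
wrist_force: [0.4, -5.3, -0.2]
width: 0.0166
gripper_force: 59.3
```

>>> carry_out(
  rows=[
    [0,0,0,0,-0.04,0,0.05],
    [0,0,0,0,-0.08,0,0.05],
    [0,0,0,0,-0.12,0,0.05],
    [0,0,0,0,-0.12,0.04,0.05],
    [0,0,0,0,-0.1,0.08,0.05],
  ],
)

```text
clock: 36.85
ee_pos: [0.4928, 0.111, 0.0615]
tool_rot: [1.0, -0.013, 0.0, 0.0]
wrist_force: [-4.8, -6.4, 10.7]
width: 0.017
gripper_force: 60.8
```

>>> carry_out(
  rows=[
    [0,0,0,0,0,0,0.2],
    [0,0,0,0,0,0,0.4],
    [0,0,0,0,0,0,0.42],
    [0,0,0,0,0,-3,0.42],
    [0,0,0,0,0,-8,0.42],
  ],
)

```text
clock: 37.48
ee_pos: [0.4919, 0.1117, 0.1405]
tool_rot: [1.0, -0.013, -0.002, -0.0]
wrist_force: [0.3, -0.2, -0.2]
width: 0.0356
gripper_force: 0.0
```

>>> carry_out(
  rows=[
    [0,0,0,0,5,-2,0.42],
    [0,0,0,0,11,-2,0.42],
    [0,0,0,0,17,-2,0.42],
    [0,0,0,0,23,-2,0.42],
    [0,0,0,0,25,-2,0.42],
  ],
)

```text
clock: 38.1
ee_pos: [0.486, -0.1409, 0.1606]
tool_rot: [1.0, -0.015, 0.0, -0.0]
wrist_force: [0.1, 0.6, -0.7]
width: 0.0359
gripper_force: 0.0
```

```bash
python3 - <<'E'
from h import *
a=viewer.grab_frame("scene");b=viewer.grab_frame("top")
crop(a,180,195,280,275,4,"pics/a8.png");crop(b,167,163,262,243,4,"pics/b8.png")
cv2.imwrite("pics/m8.png",np.hstack([cv2.imread("pics/a8.png"),cv2.imread("pics/b8.png")]))
m=(b.max(2)<45).astype(np.uint8);n,l,st,c=cv2.connectedComponentsWithStats(m[170:238,170:245])
for i in range(1,n):
    if st[i][4]>60: print(ray("top",*(c[i]+170),.09)[:2].round(4))
E
```

```text
[0.5513 0.2714]
[0.55   0.2092]
[0.5493 0.1473]
[0.4957 0.241 ]
[0.4955 0.1784]
[0.4424 0.2739]
[0.441 0.212]
[0.4396 0.1501]
```

View pics/m8.png

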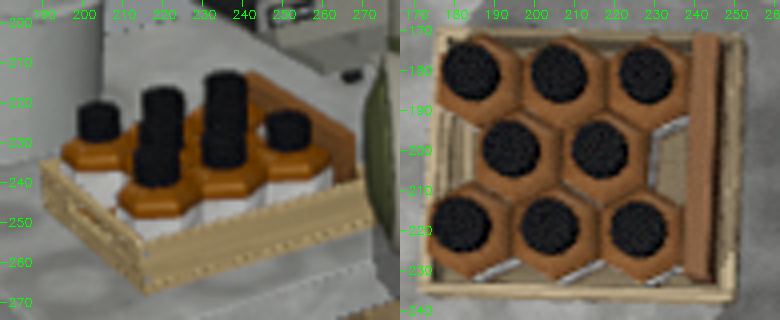

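All eight jars stand upright and tight, within about 1 mm of their nominal places. The board is down in the gap along the end wall, at u≈240–245 in the top view, and the gripper is clear, so I'm handing in.

```bash
python3 -c "
from cell import job
print(job.job_done())"
```

```text
the job is handed in; nothing more can be done
None
```

I packed both jars upright in their places and slid the board down to the tray floor, closing the pack up tight. I handed the job in at about 38 s; jar A's first lowering caught a neighbour at about 75 N on the wrist (limit 120 N), so I lifted it and re-seated it. No verdict came back.

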